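# Click the crank onto the hand mill

## Task

Fit the loose crank onto the square drive of the hand mill and push it gently down, never forcing it, until the spring ball clicks and the hub sits fully home on the collar. Then turn the crank so that its arm points straight out over the mill's chute, let go, and leave the ramekin, the tin and the spice jar where they stand.

Things in the scene. Friction and masses are not known exactly. Their poses are not given: they have to be found in the camera images.
- mill: Hand mill: aluminium body on a black rubber foot 110 mm across, fixed to the worktop, yaw within 0.5 rad. Origin: centre of the foot's underside, z up. An open chute leaves it towards its own -x; the foot's black lever is on the +x side. On top a steel collar with a thin rubber washer, 38 mm across carries an upright square drive; these turn together about its axis against a steady friction of 0.3 N m.
- mill_shoulder (a point): Centre of the collar's top face, 105 mm above the worktop, on the mill's axis: the hub's underside rests here when home. Axes as the mill's (chute towards -x); it does not turn with the drive.
- drive_top (a point): Centre of the square drive's top, 25 mm above the collar. The drive is 14 mm wide; its uppermost 6 mm taper to 9 mm. Its starting angle is not given (these axes are the mill's): from above, its flats stand 45 degrees, give or take 40, to the mill's x axis, so a crank just fitted points 5 to 85 degrees off the chute.
- chute_tip (a point): Outer end of the chute, 82 mm from the mill's axis towards its -x, about 20 mm above the worktop: the crank's arm must end up pointing this way.
- ball (a joint): Spring ball (10 mm, 2 mm proud) in one flat of the drive, 9 mm above the collar: how far it is pressed in, m. 0 = out (free, or clicked into a hole of the crank); about 0.0015 to 0.002 = held in by the socket's wall.
- crank_grip (a point): On the axis of the loose steel crank (0.2 kg), 50 mm above its underside: middle of the part to grip. It stands upright on its square hub, 26 x 26 mm and 70 mm high, arm roughly towards the robot. Axes: z up, arm along -x. Fingers may take the hub's flats above the arm, or lower down across the arm.
- crank_mouth (a point): Centre of the socket's mouth in the hub's underside (axes as crank_grip): 15.2 mm square, 27 mm deep, no lead-in, a hole in each wall 9 mm up for the ball. It fits the drive in any quarter turn, with 5 degrees of play; a crooked one stops on the taper. The ball takes about 10 N to pass, with 12 mm to go, then some 7 N to slide on; at the end it snaps into the hole.
- crank_knob (a point): Middle of the crank's dark wooden knob (21 mm thick, 34 mm high), which stands up from the end of the arm, 80 mm from the hub's axis and 48 mm above its underside. The arm is a flat bar 16 mm wide, from 24 to 31 mm above the underside.
- ramekin_c (a point): Small pale bowl, 95 mm across, 45 mm high: bystander; point half-way up its middle.
- tin_c (a point): Food tin, 75 mm across, 58 mm high: bystander; point half-way up its middle.
- spice_c (a point): Spice jar with dark cap, 41 mm across, 105 mm high: bystander; point half-way up its middle.
There are look-alikes about, which are no part of the job. What is shaped like the part that bears crank_grip but purple is not meant. Of the things that look like the mill, the smaller one is meant.

How it is judged:
At the end, for the whole second after the job is handed in: The crank is home on the drive: upright (3.4 degrees), centred (3 mm), mouth less than 2 mm above the collar, ball out in a hole of the socket (pressed in less than 0.8 mm); its knob is over the chute side, within 22 mm of the mill's x axis and 60 mm or more out (horizontal distance between crank_mouth and mill_shoulder below 0.003 m and z of crank_mouth in the frame of mill_shoulder between -0.003 and 0.002 m and angle between crank_mouth's own z axis and vertical below 0.06 rad and value of joint ball below 0.0008 m and x of crank_knob in the frame of mill_shoulder below -0.06 m and y of crank_knob in the frame of mill_shoulder between -0.022 and 0.022 m); the robot touches nothing.
It fails at once if the crank forced against the mill with more than 50 N while not yet home (contact force between mill and crank above 50 N and z of crank_mouth in the frame of mill_shoulder above 0.002 m).
It fails at once if the crank rammed or wrenched against the mill with more than 120 N (contact force between mill and crank above 120 N).
It fails at once if the ramekin moved by more than 20 mm (distance of ramekin_c from where it was at the start of the episode above 0.02 m).
It fails at once if the tin moved by more than 20 mm (distance of tin_c from where it was at the start of the episode above 0.02 m).
It fails at once if the spice jar moved by more than 20 mm (distance of spice_c from where it was at the start of the episode above 0.02 m).
It also fails if it takes over 58 s, if anything falls off the work surface, if the arm or the gripper's body presses on something with over 40 N, if the wrist force passes 120 N, or if a joint passes its speed limit or range.

## Robot

A 6-joint arm with a two-finger parallel gripper is mounted at the origin on a cart in front of the work surface, level with it; the furniture and walls round the work are solid. World frame = base frame: x ahead of the robot, y to its left, z up, the work surface at z = 0. Lengths are in m, angles in rad, forces in N, time in s.
With the tool pointing down it reaches from about 0.3 to 0.875 m from the base axis. Payload 4.2 kg.
Tool frame: the origin (TCP) lies between the finger pads; the fingertips stand bot.tips_ahead ahead of it and the grasp point (between the pads) lies 3 mm ahead of it (bot.tips_ahead is the distance from the TCP to the fingertips, in m); z points along the fingers, y is the line along which they close (so a half turn about z gives the same grasp; the last joint's range is limited). The gripper opens to 85 mm and grips with 20 to 120 N. Pads are 22 mm wide; open, the fingers measure 114 mm over their backs; the gripper's body (76 mm by 85 mm) begins 54 mm behind the grasp point. The pads swing forward as they close: fully open they stand 13 mm farther back than shut.
Start: joints at [1.113, 0.32, 1.565, -0, 1.257, -0.02], TCP at [0.244, 0.521, 0.253] pointing down, gripper open.
Joint ranges: [-3.11, 3.11], [-0.84, 2.01], [0.21, 2.61], [-1.34, 4.49], [0.05, 2.63], [-2.56, 2.56]. Speed limits (rad/s): [2.57, 2.57, 3.14, 3.14, 3.14, 3.14].

## Interface

Orientations are given as [roll, pitch, yaw] about the fixed x, y, z axes, in that order (R = Rz(yaw) Ry(pitch) Rx(roll)).
In Python, from plant import bot gives the robot as it stands.
- The arm moves only by the shell command python3 -m creep 'ROWS' [FORCE]. ROWS is JSON, a list of rows, each an object of numbers: "ax", "ay", "az": the turn, a rotation vector about the tool's x, y, z in degrees; "dx", "dy", "dz": the shift along the tool's x, y, z in cm; "fingers": the closure in counts, from 0 (fully open) to 255 (shut). A call has 1 to 8 rows; each row shifts and turns the commanded pose from where the row before left it, along the tool's axes as they then stand; what a row does not reach is not made up. A row lasts 1/10 s, in which the tool goes at most 50 mm and 8.59 degrees, less where a joint would pass 70% of its speed; a pose out of reach is approached as far as the arm can. A call with a gripper value outside its range is refused whole. The fingers move at their own pace and stop on an object; FORCE is the grip in N (left out, the last holds). Time passes only in rows, so rows that do not move let the fingers close. It gives the time, the measured TCP pose, the force, the opening and the grip force at its end, in the units of the state.
- bot.get_state(): the state, without advancing time (a new reading comes with each control period).
- bot.camera(name): name is "scene" or "side" or "wrist"; returns the picture (400x640x3 uint8, red, green, blue); there is no depth.
- bot.camera_info(name): a dict with "vertical_fov" (degrees; the focal length in pixels is half the picture's height over the tangent of half this angle, whatever the lens; pixels are square), "cx", "cy" (the principal point, pixels), "xyz" and "attitude" of the camera in the world. Camera axes: x right, y down, z forward; pixel columns grow to the right and rows downward; lengths in m; the calibration is good to about 2 mm. A picture is of the moment at which its call begins: read the wrist's pose just before it. camera_info takes no time and is no camera call; for the wrist camera it gives the pose at the moment of the call.
- bot.hand_in(): hands the job in; it is judged then, once.
Trained networks look in the newest picture that a camera, given by its name, has taken for a name from the list of things; names that differ only in an ending like _2 or _b are one class to them, and where a whole thing is asked for, a point or a joint stands for the part that bears it (a point fixed in the world has none). Each returns a list of dicts, best first, with "score" (0 to 1); they miss things now and then, are a little off and sometimes report something else, mostly with a low value. They report only what shows in the picture. A call takes as long as a camera call. They do not tell look-alikes from the thing itself.
- bot.look_for(camera, label): "bbox" ([left, top, right, bottom] in pixels, round what is visible of it).
- bot.tip_of(camera, label): "uv" ([column, row] in pixels: a listed point, or the origin of a listed thing).
The state is a dict: "time": time; "q": joint angles; "joint_vel": joint speeds; "joint_torque": joint torques, N m; "ee_pos": TCP position; "eef_rot": TCP orientation; "wrist_force": force on the tool from outside, world axes, zero at the start; "wrist_torque": the same for the moment, N m; "gripper_width": opening from 0.0 (shut) to 1.0 (fully open); "grasp_force": force on a finger pad.
Only numpy, scipy, OpenCV 4.12 (cv2) and the standard library are available. Lean on these libraries where they do the work, as an engineer would, in place of code of your own. Each camera call takes 0.05 s, during which the arm holds its last target. There are 200 camera calls.

## Working session

There is one attempt and no reset: what is moved stays moved. The work goes in short steps, Python scripts to look and compute and a shell command to move; the robot and the scene stay as the last step left them, time stands still between calls to the robot, and variables do not carry over. Pictures are saved under pics/ and viewed, at most 10 in all, crops included, and the job is handed in when it is done.

```bash
ls; mkdir -p pics; cat > h.py <<'E'
import numpy as np,cv2
from scipy.spatial.transform import Rotation as R
from plant import bot
def cam(n):
    i=bot.camera_info(n); f=200/np.tan(np.radians(i["vertical_fov"])/2)
    return f,i["cx"],i["cy"],np.array(i["xyz"]),R.from_euler('xyz',i["attitude"]).as_matrix()
def ray(n,uv,c=None):
    f,cx,cy,p,M=c or cam(n); d=M@np.array([(uv[0]-cx)/f,(uv[1]-cy)/f,1]); return p,d/np.linalg.norm(d)
def atz(n,uv,z,c=None):
    p,d=ray(n,uv,c); return p+d*(z-p[2])/d[2]
def tri(rs):
    A=sum(np.eye(3)-np.outer(d,d) for p,d in rs); b=sum((np.eye(3)-np.outer(d,d))@p for p,d in rs); return np.linalg.solve(A,b)
def proj(n,X,c=None):
    f,cx,cy,p,M=c or cam(n); q=M.T@(np.array(X)-p); return np.array([cx+f*q[0]/q[2],cy+f*q[1]/q[2]])
def snap(n,fn):
    im=bot.camera(n); cv2.imwrite('pics/'+fn,cv2.cvtColor(im,cv2.COLOR_RGB2BGR)); return im
E
python3 - <<'E'
from h import *
np.set_printoptions(precision=3,suppress=True)
print(bot.tips_ahead, bot.get_state())
a=snap('scene','a.png');b=snap('side','b.png')
cv2.imwrite('pics/ab.png',cv2.cvtColor(np.vstack([a,b]),cv2.COLOR_RGB2BGR)[:, :] if 0 else cv2.resize(cv2.cvtColor(np.vstack([a,b]),cv2.COLOR_RGB2BGR),(480,600)))
for n in('scene','side'):
    print(n,bot.camera_info(n))
    for l in ['mill_shoulder','drive_top','chute_tip','crank_grip','crank_mouth','crank_knob','ramekin_c','tin_c','spice_c']:
        print(l,[(round(d['score'],2),np.round(d['uv'],1).tolist()) for d in bot.tip_of(n,l)][:4])
E
```

```text
pics
0.022 {'time': 0.0, 'q': array([ 1.113,  0.32 ,  1.566, -0.   ,  1.257, -0.02 ]), 'joint_vel': array([-0.001, -0.001,  0.   , -0.   , -0.001, -0.   ]), 'joint_torque': array([ -0.001, -41.552, -23.416,  -0.   ,   0.008,   0.   ]), 'ee_pos': array([0.244, 0.52 , 0.252]), 'eef_rot': array([-3.14 , -0.   ,  2.704]), 'wrist_force': array([-0.102, -0.507,  0.495]), 'wrist_torque': array([ 0.026, -0.   , -0.008]), 'grasp_force': 0.0, 'gripper_width': 1.0019430879227107}
scene {'vertical_fov': 50.3734943404245, 'cx': 320.6323111923302, 'cy': 209.43906720288447, 'xyz': array([-0.144, -0.462,  0.827]), 'attitude': array([-2.288, -0.019, -1.07 ])}
mill_shoulder [(0.61, [470.9, 233.4]), (0.56, [372.2, 233.9])]
drive_top [(0.9, [474.0, 222.7]), (0.66, [371.8, 225.0]), (0.57, [364.6, 259.4])]
chute_tip [(0.92, [366.4, 279.9]), (0.88, [457.5, 303.8])]
crank_grip [(0.94, [233.1, 213.8]), (0.69, [262.6, 188.0])]
crank_mouth [(0.83, [266.2, 199.9]), (0.76, [236.5, 227.2])]
crank_knob [(0.87, [205.6, 222.5]), (0.86, [247.2, 202.7])]
ramekin_c [(0.76, [297.9, 212.4])]
tin_c [(0.64, [265.5, 251.0])]
spice_c [(0.79, [323.1, 184.5])]
side {'vertical_fov': 56.962309048372305, 'cx': 320.85989115447745, 'cy': 198.48831519244533, 'xyz': array([ 0.524, -0.775,  0.697]), 'attitude': array([-2.277,  0.008, -0.124])}
mill_shoulder [(0.77, [371.8, 317.4]), (0.65, [314.8, 237.0])]
drive_top [(0.9, [377.6, 303.2]), (0.64, [314.3, 231.5])]
chute_tip [(0.63, [310.1, 366.1]), (0.59, [282.9, 275.6])]
crank_grip [(0.79, [278.4, 161.8]), (0.69, [331.7, 163.7])]
crank_mouth [(0.91, [282.8, 180.5]), (0.91, [327.6, 173.6])]
crank_knob [(0.72, [303.4, 165.4]), (0.71, [256.7, 161.6])]
ramekin_c [(0.9, [327.1, 196.8])]
tin_c [(0.67, [259.3, 200.8])]
spice_c [(0.96, [369.5, 192.3])]
```

View pics/a.png

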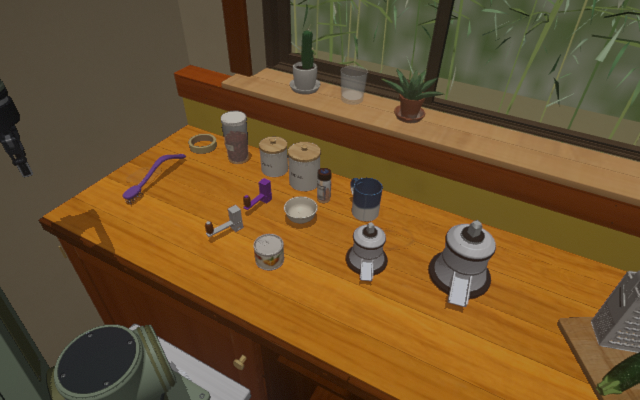

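View pics/b.png

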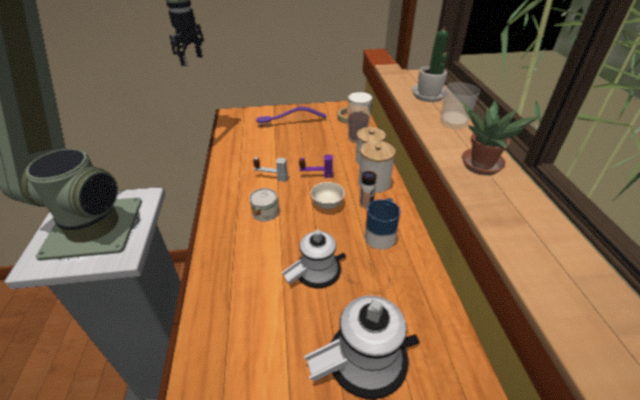

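Candidates are:
- **Cranks:** steel-grey at scene (233,214) / side (280,165), and purple at scene (262,190) / side (325,165). The grey one is meant, because purple is excluded.
- **Mills:** one at scene (370,243) / side (318,255), and a clearly larger one at scene (468,255) / side (372,340). The smaller one is meant.

I'll confirm both choices in a crop.

```bash
python3 - <<'E'
from h import *
np.set_printoptions(precision=4,suppress=True)
a=cv2.imread('pics/a.png'); cv2.imwrite('pics/c.png',cv2.resize(a[160:320,190:510],(800,400),interpolation=cv2.INTER_CUBIC))
P={'sh':((372.2,233.9),(314.8,237)),'top':((371.8,225),(314.3,231.5)),'chute':((366.4,279.9),(282.9,275.6)),'grip':((233.1,213.8),(278.4,161.8)),'mouth':((236.5,227.2),(282.8,180.5)),'knob':((205.6,222.5),(256.7,161.6)),'ram':((297.9,212.4),(327.1,196.8)),'tin':((265.5,251),(259.3,200.8)),'spice':((323.1,184.5),(369.5,192.3))}
Z=dict(sh=.105,top=.13,chute=.02,grip=.05,mouth=0,knob=.048,ram=.0225,tin=.029,spice=.0525)
for k,(u,v) in P.items(): print(k,tri([ray('scene',u),ray('side',v)]),atz('scene',u,Z[k]),atz('side',v,Z[k]))
E
```

```text
sh [ 0.5726 -0.2257  0.1108] [ 0.5729 -0.2281  0.105 ] [ 0.5756 -0.2139  0.105 ]
top [ 0.5739 -0.2237  0.1321] [ 0.5758 -0.2232  0.13  ] [ 0.5742 -0.2214  0.13  ]
chute [ 0.4972 -0.253   0.0291] [ 0.5027 -0.2524  0.02  ] [ 0.4977 -0.2435  0.02  ]
grip [0.5043 0.1472 0.0605] [0.5101 0.1522 0.05  ] [0.5051 0.1672 0.05  ]
mouth [ 0.5144  0.1508 -0.0072] [0.5116 0.1487 0.    ] [0.5134 0.1369 0.    ]
knob [0.4407 0.1876 0.0495] [0.4474 0.1957 0.048 ] [0.4388 0.1803 0.048 ]
ram [0.6357 0.022  0.0164] [0.6298 0.0183 0.0225] [0.6348 0.0149 0.0225]
tin [0.4462 0.0029 0.0397] [0.4543 0.0094 0.029 ] [0.4449 0.0154 0.029 ]
spice [0.7545 0.0032 0.0404] [ 0.7457 -0.      0.0525] [ 0.7476 -0.0169  0.0525]
```

View pics/c.png

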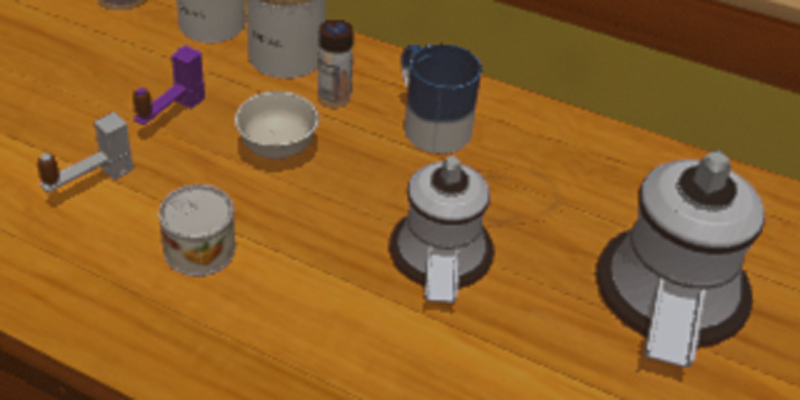

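The crop shows the grey steel crank at crop (110,150), next to the purple one at (185,80). The small mill is at crop (445,230) and the big one at (700,250). So my targets are the grey crank at about (0.511, 0.150) and the small mill at about (0.575, -0.223).

```bash
python3 -m creep '[{"dx":-3.4,"dy":-1.8},{"dx":-3.4,"dy":-1.8},{"dx":-3.4,"dy":-1.8},{"dx":-3.4,"dy":-1.8},{"dx":-3.4,"dy":-1.8},{"dx":-3.4,"dy":-1.8},{"dx":-3.4,"dy":-1.8},{"dx":-3.4,"dy":-1.8}]' 40; python3 -m creep '[{"dx":-3.4,"dy":-1.8},{"dx":-3.4,"dy":-1.8},{"dx":-3.4,"dy":-1.8},{"dx":-2,"dy":-1.5},{},{}]'
cat > see.py <<'E'
from h import *
import sys
np.set_printoptions(precision=4,suppress=True)
fn=sys.argv[1]; ls=sys.argv[2:]
s=bot.get_state(); c=cam('wrist'); im=snap('wrist',fn)
Z=dict(mill_shoulder=.105,drive_top=.13,chute_tip=.02,crank_grip=.05,crank_mouth=0,crank_knob=.048)
print(s['time'],s['ee_pos'],s['eef_rot'],s['q'],c[3])
for l in ls:
    for d in bot.tip_of('wrist',l): print(l,round(d['score'],2),d['uv'],atz('wrist',d['uv'],Z[l],c))
E
python3 see.py w1.png crank_grip crank_mouth crank_knob
```

```text
1.0 [0.2438 0.5208 0.2533] [3.1415 0.     2.7038] [ 1.113   0.3196  1.5645 -0.      1.2574 -0.02  ] [0.1738 0.5528 0.3733]validation failed for argument at $[0]...
validation failed for argument at $[0]...
```

View pics/w1.png

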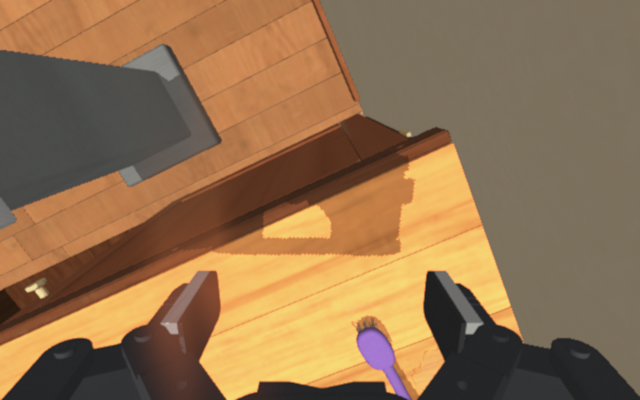

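The picture is from the start pose and shows only the table edge and the purple brush, because the move was refused. The rows may need every key, so I'll try that.

```bash
python3 -m creep '[{"ax":0,"ay":0,"az":0,"dx":-3.4,"dy":-1.8,"dz":0,"fingers":0},{"ax":0,"ay":0,"az":0,"dx":-3.4,"dy":-1.8,"dz":0,"fingers":0},{"ax":0,"ay":0,"az":0,"dx":-3.4,"dy":-1.8,"dz":0,"fingers":0},{"ax":0,"ay":0,"az":0,"dx":-3.4,"dy":-1.8,"dz":0,"fingers":0},{"ax":0,"ay":0,"az":0,"dx":-3.4,"dy":-1.8,"dz":0,"fingers":0},{"ax":0,"ay":0,"az":0,"dx":-3.4,"dy":-1.8,"dz":0,"fingers":0}]' 40; python3 -m creep '[{"dx":-3.4,"dy":-1.8,"fingers":0},{"dx":-3.4,"dy":-1.8,"fingers":0}]'; python3 -m creep '[{"dx":-3.4,"dy":-1.8,"dz":0}]'
```

```text
time: 1.8
ee_pos: [0.3835, 0.3352, 0.2535]
eef_rot: [3.141, 0.0, 2.704]
wrist_force: [0.5, 1.1, 0.6]
gripper_width: 1.001
grasp_force: 0.0validation failed for argument at $[0]...
validation failed for argument at $[0]...
```

```bash
python3 -m creep '[{"ax":0,"ay":0,"az":0,"dx":-4,"dy":-2,"dz":0,"fingers":0},{"ax":0,"ay":0,"az":0,"dx":-4,"dy":-2,"dz":0,"fingers":0},{"ax":0,"ay":0,"az":0,"dx":-4,"dy":-2,"dz":0,"fingers":0},{"ax":0,"ay":0,"az":0,"dx":-4,"dy":-2,"dz":0,"fingers":0},{"ax":0,"ay":0,"az":0,"dx":-4,"dy":-2,"dz":0,"fingers":0},{"ax":0,"ay":0,"az":0,"dx":-2,"dy":-1.2,"dz":0,"fingers":0},{"ax":0,"ay":0,"az":0,"dx":0,"dy":0,"dz":0,"fingers":0},{"ax":0,"ay":0,"az":0,"dx":0,"dy":0,"dz":0,"fingers":0}]' 
python3 see.py w2.png crank_grip crank_mouth crank_knob
```

```text
time: 2.6
ee_pos: [0.5344, 0.1417, 0.2532]
eef_rot: [3.141, -0.001, 2.703]
wrist_force: [-0.7, -0.0, -0.2]
gripper_width: 0.999
grasp_force: 0.0
2.6 [0.5344 0.1417 0.2532] [ 3.1414 -0.0009  2.7026] [ 0.238   0.2851  1.6151  0.0008  1.2419 -0.894 ] [0.4645 0.1737 0.3732]
crank_grip 0.92 [318.3, 158.0] [0.5134 0.1476 0.05  ]
crank_grip 0.87 [375.7, 283.7] [0.6564 0.1453 0.05  ]
crank_mouth 0.89 [371.5, 259.5] [0.6547 0.1487 0.    ]
crank_mouth 0.8 [315.8, 151.2] [0.5133 0.1443 0.    ]
crank_knob 0.96 [350.2, 210.9] [0.5735 0.1534 0.048 ]
crank_knob 0.57 [311.5, 65.6] [0.4391 0.1764 0.048 ]
```

View pics/w2.png

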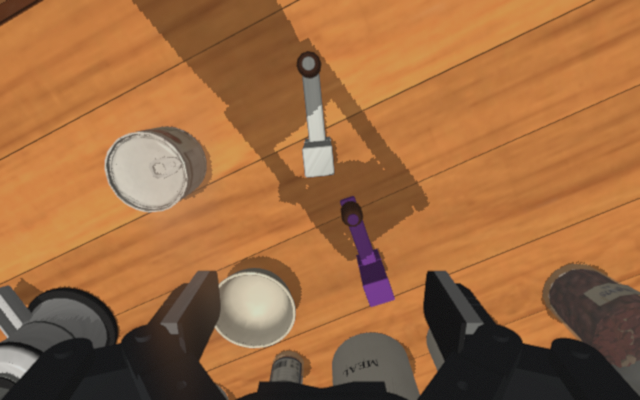

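The grey crank's hub top is at (318,162), with its knob at (309,65). The purple crank is at (370,260). The tin is at (150,170) and the ramekin at (256,305). I'll refine the hub centre and yaw from its bright top face.

```bash
python3 - <<'E'
from h import *
np.set_printoptions(precision=4,suppress=True)
im=cv2.imread('pics/w2.png'); c=cam('wrist')
g=im.astype(int); sub=g[135:190,295:345]; m=((sub.min(2)>150)&(sub.max(2)-sub.min(2)<30)).astype(np.uint8)
print(m.sum()); print('\n'.join(''.join('#' if v else '.' for v in r) for r in m[5:48]))
n,l,st,ce=cv2.connectedComponentsWithStats(m); k=1+np.argmax(st[1:,4])
print(st[k],ce[k]+[295,135]); p=np.argwhere(l==k)[:,::-1].astype(np.float32)+[295,135]
b=cv2.boxPoints(cv2.minAreaRect(p.astype(np.float32))); W=np.array([atz('wrist',u,.07,c) for u in b]); print(b,W, W.mean(0)); print(np.linalg.norm(np.diff(W,axis=0),axis=1),[np.degrees(np.arctan2(*(d[1::-1]))) for d in np.diff(W,axis=0)])
E
```

```text
888
...............############.......................
................##................................
..................................................
..................................................
..................................................
..................................................
.................................###..............
.....................###############..............
...........##########################.............
........#############################.............
........#############################.............
........#############################.............
........#############################.............
........#############################.............
........#############################.............
........#############################.............
........#############################.............
........#############################.............
.........############################.............
.........############################.............
.........############################.............
.........################
[... 763 characters left out ...]
...........................
..................................................
..................................................
..................................................
..................................................
..................................................
..................................................
[  8  11  30  31 801] [317.628  160.9226]
[[302.1386 148.3861]
 [330.7524 145.5247]
 [333.5841 173.8416]
 [304.9703 176.703 ]] [[0.4966 0.1412 0.07  ]
 [0.5048 0.1645 0.07  ]
 [0.5283 0.1564 0.07  ]
 [0.52   0.1326 0.07  ]] [0.5124 0.1487 0.07  ]
[0.0246 0.0248 0.0252] [np.float64(70.62547037083375), np.float64(-18.862635298445475), np.float64(-109.2348075646749)]
```

```bash
python3 -m creep '[{"ax":0,"ay":0,"az":0,"dx":2.25,"dy":-0.3,"dz":0,"fingers":0},{"ax":0,"ay":0,"az":-5.9,"dx":0,"dy":0,"dz":3,"fingers":0},{"ax":0,"ay":0,"az":0,"dx":0,"dy":0,"dz":4,"fingers":0},{"ax":0,"ay":0,"az":0,"dx":0,"dy":0,"dz":4,"fingers":0},{"ax":0,"ay":0,"az":0,"dx":0,"dy":0,"dz":4,"fingers":0},{"ax":0,"ay":0,"az":0,"dx":0,"dy":0,"dz":3,"fingers":0},{"ax":0,"ay":0,"az":0,"dx":0,"dy":0,"dz":2,"fingers":0},{"ax":0,"ay":0,"az":0,"dx":0,"dy":0,"dz":0,"fingers":0}]' 
python3 -m creep '[{"ax":0,"ay":0,"az":0,"dx":0,"dy":0,"dz":0,"fingers":255},{"ax":0,"ay":0,"az":0,"dx":0,"dy":0,"dz":0,"fingers":255},{"ax":0,"ay":0,"az":0,"dx":0,"dy":0,"dz":0,"fingers":255},{"ax":0,"ay":0,"az":0,"dx":0,"dy":0,"dz":0,"fingers":255},{"ax":0,"ay":0,"az":0,"dx":0,"dy":0,"dz":0,"fingers":255},{"ax":0,"ay":0,"az":0,"dx":0,"dy":0,"dz":0,"fingers":255},{"ax":0,"ay":0,"az":0,"dx":0,"dy":0,"dz":0,"fingers":255},{"ax":0,"ay":0,"az":0,"dx":0,"dy":0,"dz":0,"fingers":255}]' 80
python3 see.py w3.png crank_grip crank_knob
```

```text
time: 3.6
ee_pos: [0.5105, 0.149, 0.0509]
eef_rot: [-3.138, -0.005, 2.808]
wrist_force: [-0.5, 0.3, -0.4]
gripper_width: 1.001
grasp_force: 0.0
time: 4.4
ee_pos: [0.5136, 0.1488, 0.0545]
eef_rot: [3.14, 0.002, 2.807]
wrist_force: [-1.1, 0.8, 6.5]
gripper_width: 0.296
grasp_force: 78.8
4.4 [0.5136 0.1488 0.0545] [3.1402 0.0017 2.8066] [ 0.2604  0.4628  1.9167  0.0003  0.7599 -0.9756] [0.4404 0.1733 0.1743]
crank_grip 0.98 [321.8, 295.5] [0.5134 0.1482 0.05  ]
crank_knob 0.95 [324.0, 86.9] [0.4386 0.1751 0.048 ]
```

```bash
python3 -m creep '[{"ax":0,"ay":0,"az":0,"dx":0,"dy":0,"dz":-3,"fingers":255},{"ax":0,"ay":0,"az":0,"dx":0,"dy":0,"dz":-4,"fingers":255},{"ax":0,"ay":0,"az":0,"dx":0,"dy":0,"dz":-4,"fingers":255},{"ax":0,"ay":0,"az":0,"dx":0,"dy":0,"dz":-4,"fingers":255},{"ax":0,"ay":0,"az":0,"dx":0,"dy":0,"dz":-4,"fingers":255},{"ax":0,"ay":0,"az":0,"dx":0,"dy":0,"dz":-2,"fingers":255},{"ax":0,"ay":0,"az":0,"dx":-2,"dy":-3,"dz":0,"fingers":255}]' 80
python3 -m creep '[{"ax":0,"ay":0,"az":0,"dx":-2.3,"dy":-3.5,"dz":0,"fingers":255},{"ax":0,"ay":0,"az":0,"dx":-2.3,"dy":-3.5,"dz":0,"fingers":255},{"ax":0,"ay":0,"az":0,"dx":-2.3,"dy":-3.5,"dz":0,"fingers":255},{"ax":0,"ay":0,"az":0,"dx":-2.3,"dy":-3.5,"dz":0,"fingers":255},{"ax":0,"ay":0,"az":0,"dx":-2.3,"dy":-3.5,"dz":0,"fingers":255},{"ax":0,"ay":0,"az":0,"dx":-2.3,"dy":-3.5,"dz":0,"fingers":255},{"ax":0,"ay":0,"az":0,"dx":-2.2,"dy":-3.1,"dz":0,"fingers":255},{"ax":0,"ay":0,"az":0,"dx":0,"dy":0,"dz":0,"fingers":255}]'
python3 -m creep '[{"ax":0,"ay":0,"az":0,"dx":0,"dy":0,"dz":0,"fingers":255}]'
python3 see.py w4.png crank_grip crank_knob drive_top mill_shoulder chute_tip
```

```text
time: 5.25
ee_pos: [0.5229, 0.1162, 0.267]
eef_rot: [3.136, 0.006, 2.811]
wrist_force: [0.3, -0.7, -2.3]
gripper_width: 0.296
grasp_force: 79.1
time: 6.05
ee_pos: [0.5943, -0.1711, 0.2621]
eef_rot: [-3.14, 0.0, 2.802]
wrist_force: [0.7, 1.2, -2.3]
gripper_width: 0.296
grasp_force: 79.2
time: 6.15
ee_pos: [0.5933, -0.1671, 0.2623]
eef_rot: [3.141, -0.002, 2.805]
wrist_force: [0.5, 0.3, -1.2]
gripper_width: 0.299
grasp_force: 79.2
6.15 [ 0.5933 -0.1671  0.2623] [ 3.141  -0.0022  2.8049] [-0.2934  0.3813  1.448   0.0007  1.3144 -1.5277] [ 0.5207 -0.1425  0.3825]
crank_grip 0.89 [323.1, 294.0] [ 0.7127 -0.2078  0.05  ]
crank_knob 0.74 [321.7, 84.7] [ 0.5121 -0.1389  0.048 ]
crank_knob 0.36 [257.0, 202.0] [ 0.5944 -0.2357  0.048 ]
drive_top 0.66 [250.8, 210.3] [ 0.5808 -0.2198  0.13  ]
drive_top 0.28 [274.5, 175.5] [ 0.5619 -0.1931  0.13  ]
mill_shoulder 0.85 [26.3, 377.6] [ 0.6724 -0.4997  0.105 ]
mill_shoulder 0.77 [256.2, 200.0] [ 0.5801 -0.2198  0.105 ]
chute_tip 0.92 [40.0, 216.3] [ 0.5375 -0.4721  0.02  ]
chute_tip 0.66 [210.1, 117.7] [ 0.5038 -0.254   0.02  ]
```

View pics/w4.png

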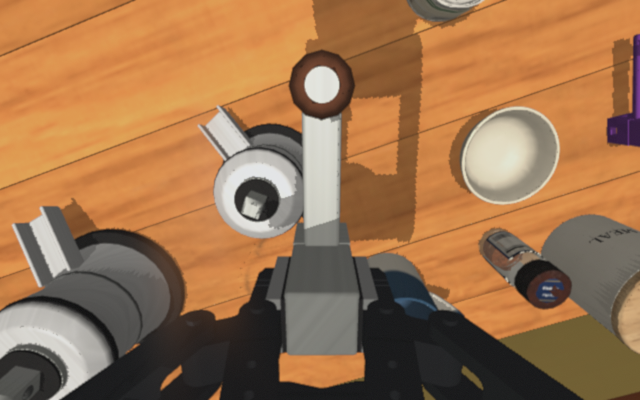

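The small mill's drive is at about (254,206) and its chute tip at about (210,118). The held crank's hub is centred at about (322,300) and its arm is straight up the image. I'll enlarge the drive.

```bash
python3 - <<'E'
import cv2
a=cv2.imread('pics/w4.png')[180:230,225:285]; cv2.imwrite('pics/w4c.png',cv2.resize(a,(720,600),interpolation=cv2.INTER_CUBIC))
E
```

```text
(no output)
```

View pics/w4c.png

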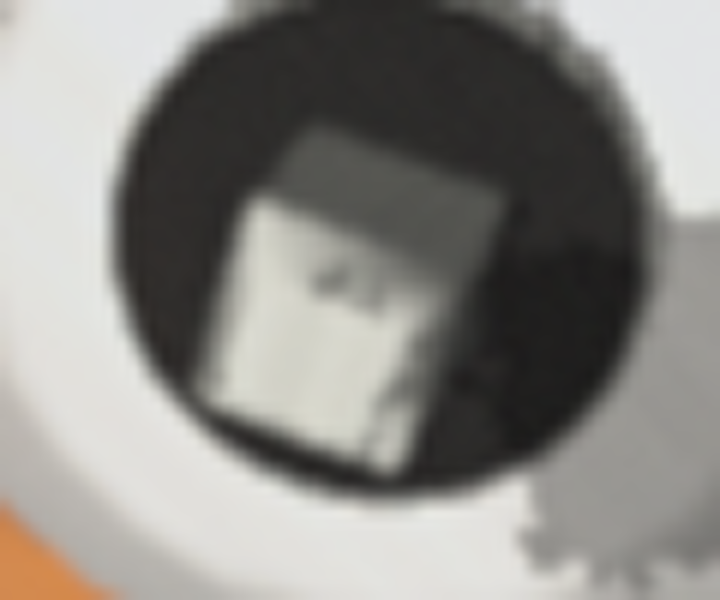

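The dark washer is centred at crop (383,245) and the drive's head is a bright quad tilted in the picture. Its corners are at crop (250,195), (435,285), (395,470) and (200,395). Next I'll compute the axis and angles.

```bash
python3 - <<'E'
from h import *
np.set_printoptions(precision=4,suppress=True)
c=cam('wrist'); o=np.array([225,180])-.5+.5/12
q=[np.array(u)/12+o for u in [(250,195),(435,285),(395,470),(200,395)]]
for z in(.124,.13):
    W=np.array([atz('wrist',u,z,c) for u in q]); d=np.roll(W,-1,0)-W
    print(z,W.mean(0),np.linalg.norm(d,axis=1),np.degrees(np.arctan2(d[:,1],d[:,0])))
# lower dark face: (310,125)-(505,195)
a,b=[atz('wrist',np.array(u)/12+o,.118,c) for u in [(310,125),(505,195)]]; print(b-a,np.degrees(np.arctan2(*(b-a)[1::-1])))
im=cv2.imread('pics/w4.png',0); m=(im[180:230,225:285]<75).astype(np.uint8)
cs,_=cv2.findContours(m,cv2.RETR_EXTERNAL,cv2.CHAIN_APPROX_NONE); k=max(cs,key=cv2.contourArea)
e=cv2.fitEllipse(cv2.convexHull(k)); print(e, [atz('wrist',np.array(e[0])+[225,180],z,c) for z in(.105,.107)])
f=c[0];print(f)
# held hub top face corners in w4: check tool frame of crank
s=bot.get_state(); T=R.from_euler('xyz',s['eef_rot']).as_matrix()
for l,uv,dz in[('grip',(323.1,294),None),('knob',(322,84.5),None)]:
    p,d=ray('wrist',uv,c); dt=T.T@d; pt=T.T@(p-s['ee_pos']); k=(0.003-pt[2])/dt[2]; print(l,pt,pt+k*dt)
E
```

```text
0.124 [ 0.5815 -0.2194  0.124 ] [0.0129 0.013  0.0134 0.014 ] [  43.2313  -33.6646 -131.8234  143.8368]
0.13 [ 0.5801 -0.2175  0.13  ] [0.0126 0.0127 0.013  0.0137] [  43.2313  -33.6646 -131.8234  143.8368]
[0.0085 0.0102 0.    ] 50.0379734805763
((31.500045776367188, 19.706619262695312), (41.048851013183594, 43.80843734741211), 110.00089263916016) [array([ 0.581 , -0.2184,  0.105 ]), array([ 0.5806, -0.2178,  0.107 ])]
352.80233597396176
grip [ 0.077  -0.0007 -0.12  ] [ 0.0016 -0.0001  0.003 ]
knob [ 0.077  -0.0007 -0.12  ] [ 0.0802 -0.0005  0.003 ]
```

```bash
python3 -m creep '[{"ax":0,"ay":0,"az":0,"dx":-0.6,"dy":-2.7,"dz":0,"fingers":255},{"ax":0,"ay":0,"az":0,"dx":0,"dy":-2.6,"dz":0,"fingers":255},{"ax":0,"ay":0,"az":7,"dx":0,"dy":0,"dz":0,"fingers":255},{"ax":0,"ay":0,"az":7,"dx":0,"dy":0,"dz":2,"fingers":255},{"ax":0,"ay":0,"az":6.5,"dx":0,"dy":0,"dz":2,"fingers":255},{"ax":0,"ay":0,"az":0,"dx":0,"dy":0,"dz":1,"fingers":255},{"ax":0,"ay":0,"az":0,"dx":0,"dy":0,"dz":1,"fingers":255},{"ax":0,"ay":0,"az":0,"dx":0,"dy":0,"dz":0,"fingers":255}]'
python3 -m creep '[{"ax":0,"ay":0,"az":0,"dx":0,"dy":0,"dz":0,"fingers":255},{"ax":0,"ay":0,"az":0,"dx":0,"dy":0,"dz":0,"fingers":255}]'
python3 - <<'E'
from h import *
np.set_printoptions(precision=4,suppress=True)
s=bot.get_state(); print(s['ee_pos'],s['eef_rot'],s['q'],s['wrist_force'])
a=snap('scene','s1.png');b=snap('side','d1.png'); o=[]
for n,im in(('scene',a),('side',b)):
    u,v=proj(n,(.581,-.219,.14)).astype(int); print(n,u,v,[(l,d['score'],d['uv'],atz(n,d['uv'],z)) for l,z in(('crank_mouth',s['ee_pos'][2]-.0545),('drive_top',.13)) for d in bot.tip_of(n,l)])
    o.append(cv2.resize(im[v-30:v+30,u-40:u+40],(400,300),interpolation=cv2.INTER_CUBIC))
cv2.imwrite('pics/e1.png',cv2.cvtColor(np.hstack(o),cv2.COLOR_RGB2BGR))
E
```

```text
time: 7.25
ee_pos: [0.5816, -0.218, 0.2022]
eef_rot: [-3.141, -0.002, 2.451]
wrist_force: [-0.2, -0.0, -1.5]
gripper_width: 0.295
grasp_force: 79.4
time: 7.45
ee_pos: [0.5826, -0.2186, 0.2043]
eef_rot: [3.141, 0.002, 2.45]
wrist_force: [-0.9, -0.6, -1.9]
gripper_width: 0.293
grasp_force: 79.4
[ 0.5826 -0.2186  0.2043] [3.1409 0.0019 2.4497] [-0.3775  0.4251  1.5277  0.0001  1.1868 -1.2564] [-0.92   -0.5535 -1.8625]
scene 371 220 [('crank_mouth', 0.91, [370.8, 216.8], array([ 0.5805, -0.2164,  0.1498])), ('crank_mouth', 0.68, [266.0, 197.8], array([0.5149, 0.0395, 0.1498])), ('crank_mouth', 0.41, [373.0, 225.5], array([ 0.5552, -0.2331,  0.1498])), ('drive_top', 0.93, [370.7, 226.4], array([ 0.57  , -0.2228,  0.13  ])), ('drive_top', 0.55, [477.2, 221.0], array([ 0.7178, -0.4418,  0.13  ]))]
side 317 227 [('crank_mouth', 0.65, [315.5, 228.2], array([ 0.576 , -0.2315,  0.1498])), ('drive_top', 0.92, [373.7, 304.3], array([ 0.6585, -0.4138,  0.13  ])), ('drive_top', 0.68, [318.4, 231.4], array([ 0.5829, -0.2223,  0.13  ]))]
```

View pics/e1.png

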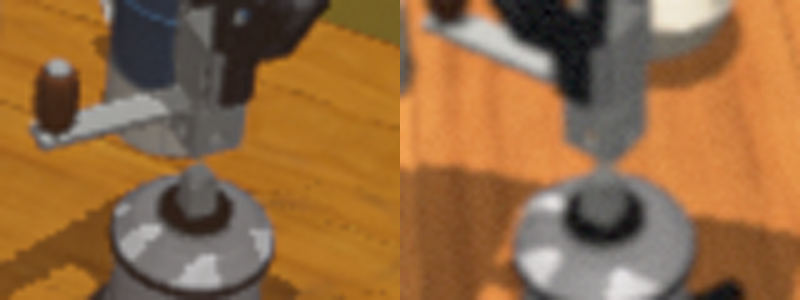

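The scene view (left) shows the hub above the drive, perhaps shifted right. The side view (right) shows it centred, with hub at 605 and drive at 603. I'll overlay the model's predicted corners to judge this.

```bash
python3 - <<'E'
from h import *
np.set_printoptions(precision=1,suppress=True)
s=bot.get_state(); a=np.radians(140.3); ux=np.array([np.cos(a),np.sin(a),0]); uy=np.array([-ux[1],ux[0],0])
C=np.array([*s['ee_pos'][:2],s['ee_pos'][2]-.0545])+.0008*ux; D=np.array([.581,-.219,.105]); o=[]
for n,fn in(('scene','s1.png'),('side','d1.png')):
    im=cv2.imread('pics/'+fn); u,v=proj(n,(.581,-.219,.14)).astype(int)
    cr=cv2.resize(im[v-30:v+30,u-40:u+40],(800,600),interpolation=cv2.INTER_CUBIC)
    def dot(X,col): cv2.circle(cr,tuple(int(t) for t in (proj(n,X)+.5-[u-40,v-30])*10),4,col,-1)
    for i in(-1,1):
        for j in(-1,1):
            for h in(0,.07): dot(C+.013*(i*ux+j*uy)+[0,0,h],(0,0,255))
            for h in(0,.019): dot(D+.007*(i*ux+j*uy)+[0,0,h],(0,255,0))
            dot(D+.0045*(i*ux+j*uy)+[0,0,.025],(255,255,0))
    dot(C+.08*ux+[0,0,.031],(255,0,255))
    for t in np.linspace(0,6.28,16): dot(D+.019*np.array([np.cos(t),np.sin(t),0]),(255,0,0))
    o.append(cr[:,150:550])
cv2.imwrite('pics/e2.png',np.hstack(o))
E
```

```text
(no output)
```

View pics/e2.png

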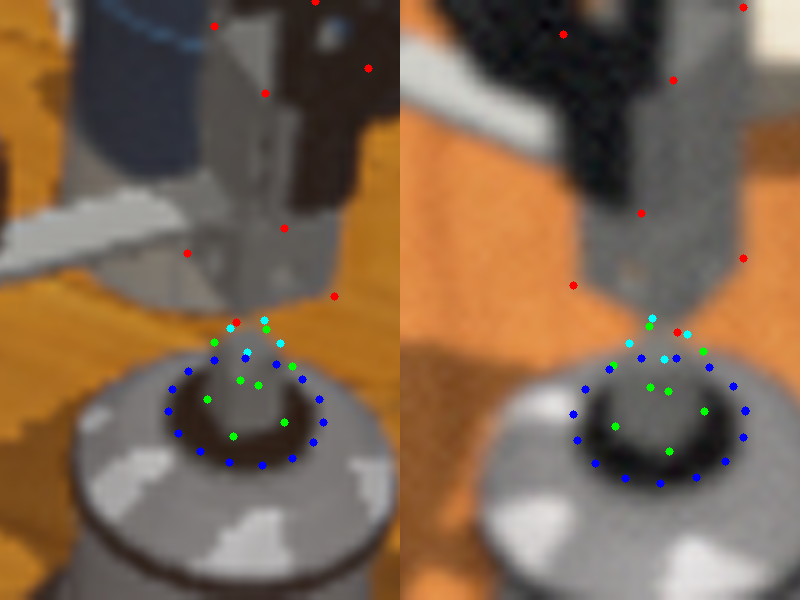

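```bash
python3 -m creep '[{"ax":0,"ay":0,"az":0,"dx":0.1,"dy":0,"dz":0.5,"fingers":255},{"ax":0,"ay":0,"az":0,"dx":0,"dy":0,"dz":0.5,"fingers":255},{"ax":0,"ay":0,"az":0,"dx":0,"dy":0,"dz":0.5,"fingers":255},{"ax":0,"ay":0,"az":0,"dx":0,"dy":0,"dz":0.4,"fingers":255},{"ax":0,"ay":0,"az":0,"dx":0,"dy":0,"dz":0,"fingers":255},{"ax":0,"ay":0,"az":0,"dx":0,"dy":0,"dz":0,"fingers":255}]'
python3 -m creep '[{"ax":0,"ay":0,"az":0,"dx":0,"dy":0,"dz":0.2,"fingers":255},{"ax":0,"ay":0,"az":0,"dx":0,"dy":0,"dz":0,"fingers":255},{"ax":0,"ay":0,"az":0,"dx":0,"dy":0,"dz":0,"fingers":255}]'
python3 -m creep '[{"ax":0,"ay":0,"az":0,"dx":0,"dy":0,"dz":0.2,"fingers":255},{"ax":0,"ay":0,"az":0,"dx":0,"dy":0,"dz":0,"fingers":255},{"ax":0,"ay":0,"az":0,"dx":0,"dy":0,"dz":0,"fingers":255}]'
```

```text
time: 8.35
ee_pos: [0.5813, -0.2179, 0.1841]
eef_rot: [3.142, -0.0, 2.449]
wrist_force: [0.9, 0.0, -2.3]
gripper_width: 0.294
grasp_force: 79.4
time: 8.65
ee_pos: [0.5813, -0.2179, 0.1824]
eef_rot: [3.141, 0.0, 2.449]
wrist_force: [-0.0, 0.0, -1.8]
gripper_width: 0.296
grasp_force: 79.4
time: 8.95
ee_pos: [0.5812, -0.2179, 0.1802]
eef_rot: [-3.142, -0.0, 2.449]
wrist_force: [0.9, -0.2, -1.7]
gripper_width: 0.293
grasp_force: 79.4
```

```bash
python3 -m creep '[{"ax":0,"ay":0,"az":0,"dx":0,"dy":0,"dz":0.1,"fingers":255},{"ax":0,"ay":0,"az":0,"dx":0,"dy":0,"dz":0,"fingers":255},{"ax":0,"ay":0,"az":0,"dx":0,"dy":0,"dz":0,"fingers":255}]'
python3 -m creep '[{"ax":0,"ay":0,"az":0,"dx":0,"dy":0,"dz":0.1,"fingers":255},{"ax":0,"ay":0,"az":0,"dx":0,"dy":0,"dz":0,"fingers":255},{"ax":0,"ay":0,"az":0,"dx":0,"dy":0,"dz":0,"fingers":255}]'
python3 -m creep '[{"ax":0,"ay":0,"az":0,"dx":0,"dy":0,"dz":0.1,"fingers":255},{"ax":0,"ay":0,"az":0,"dx":0,"dy":0,"dz":0,"fingers":255},{"ax":0,"ay":0,"az":0,"dx":0,"dy":0,"dz":0,"fingers":255}]'; python3 -c "
from h import *;print(bot.get_state()['wrist_torque'])"
```

```text
time: 9.25
ee_pos: [0.5812, -0.2181, 0.1794]
eef_rot: [-3.141, 0.0, 2.449]
wrist_force: [-1.2, -0.3, -0.4]
gripper_width: 0.296
grasp_force: 79.5
time: 9.55
ee_pos: [0.5812, -0.2183, 0.1785]
eef_rot: [-3.141, 0.001, 2.449]
wrist_force: [-1.8, -2.3, 0.0]
gripper_width: 0.295
grasp_force: 79.7
time: 9.85
ee_pos: [0.5811, -0.2185, 0.1771]
eef_rot: [-3.141, 0.0, 2.449]
wrist_force: [-1.5, -4.2, 0.1]
gripper_width: 0.292
grasp_force: 79.5
[-0.89539036  0.41329647  0.00507915]
```

```bash
python3 -m creep '[{"ax":0,"ay":0,"az":0,"dx":-0.03,"dy":-0.08,"dz":0.1,"fingers":255},{"ax":0,"ay":0,"az":0,"dx":0,"dy":0,"dz":0,"fingers":255},{"ax":0,"ay":0,"az":0,"dx":0,"dy":0,"dz":0,"fingers":255}]'
python3 -m creep '[{"ax":0,"ay":0,"az":0,"dx":0,"dy":0,"dz":0.1,"fingers":255},{"ax":0,"ay":0,"az":0,"dx":0,"dy":0,"dz":0,"fingers":255},{"ax":0,"ay":0,"az":0,"dx":0,"dy":0,"dz":0,"fingers":255}]'
python3 -m creep '[{"ax":0,"ay":0,"az":0,"dx":0,"dy":0,"dz":0.1,"fingers":255},{"ax":0,"ay":0,"az":0,"dx":0,"dy":0,"dz":0,"fingers":255},{"ax":0,"ay":0,"az":0,"dx":0,"dy":0,"dz":0,"fingers":255}]'; python3 -c "
from h import *;print(bot.get_state()['wrist_torque'])"
```

```text
time: 10.15
ee_pos: [0.581, -0.2186, 0.1759]
eef_rot: [3.141, -0.001, 2.449]
wrist_force: [-1.3, -2.4, -1.7]
gripper_width: 0.294
grasp_force: 79.6
time: 10.45
ee_pos: [0.581, -0.2186, 0.1751]
eef_rot: [3.141, -0.0, 2.449]
wrist_force: [-3.1, -2.8, -1.6]
gripper_width: 0.294
grasp_force: 79.6
time: 10.75
ee_pos: [0.581, -0.2186, 0.1742]
eef_rot: [3.142, -0.0, 2.449]
wrist_force: [-2.4, -2.4, -0.2]
gripper_width: 0.299
grasp_force: 79.6
[-0.49507495  0.30991697  0.02794111]
```

```bash
python3 -m creep '[{"ax":0,"ay":0,"az":0,"dx":0,"dy":-0.04,"dz":0.1,"fingers":255},{"ax":0,"ay":0,"az":0,"dx":0,"dy":0,"dz":0,"fingers":255},{"ax":0,"ay":0,"az":0,"dx":0,"dy":0,"dz":0,"fingers":255}]'
python3 -m creep '[{"ax":0,"ay":0,"az":0,"dx":0,"dy":0,"dz":0.1,"fingers":255},{"ax":0,"ay":0,"az":0,"dx":0,"dy":0,"dz":0,"fingers":255},{"ax":0,"ay":0,"az":0,"dx":0,"dy":0,"dz":0,"fingers":255}]'
python3 -m creep '[{"ax":0,"ay":0,"az":0,"dx":0,"dy":0,"dz":0.1,"fingers":255},{"ax":0,"ay":0,"az":0,"dx":0,"dy":0,"dz":0,"fingers":255},{"ax":0,"ay":0,"az":0,"dx":0,"dy":0,"dz":0,"fingers":255}]'
python3 -m creep '[{"ax":0,"ay":0,"az":0,"dx":0,"dy":0,"dz":0.1,"fingers":255},{"ax":0,"ay":0,"az":0,"dx":0,"dy":0,"dz":0,"fingers":255},{"ax":0,"ay":0,"az":0,"dx":0,"dy":0,"dz":0,"fingers":255}]'; python3 -c "
from h import *;print(bot.get_state()['wrist_torque'])"
```

```text
time: 11.05
ee_pos: [0.5809, -0.2187, 0.1732]
eef_rot: [3.141, -0.0, 2.449]
wrist_force: [-0.4, -1.0, -1.9]
gripper_width: 0.295
grasp_force: 79.5
time: 11.35
ee_pos: [0.5809, -0.2188, 0.1721]
eef_rot: [3.141, -0.0, 2.449]
wrist_force: [-0.4, -0.5, -2.1]
gripper_width: 0.293
grasp_force: 79.4
time: 11.65
ee_pos: [0.5809, -0.2188, 0.1712]
eef_rot: [3.141, -0.0, 2.449]
wrist_force: [0.2, -0.0, -1.3]
gripper_width: 0.298
grasp_force: 79.4
time: 11.95
ee_pos: [0.5809, -0.2188, 0.1703]
eef_rot: [3.141, 0.0, 2.449]
wrist_force: [-0.1, 0.9, -2.6]
gripper_width: 0.292
grasp_force: 79.4
[ 0.09177203 -0.14043997  0.00830119]
```

```bash
for i in 1; do python3 -m creep '[{"ax":0,"ay":0,"az":0,"dx":0,"dy":0,"dz":0.1,"fingers":255},{"ax":0,"ay":0,"az":0,"dx":0,"dy":0,"dz":0,"fingers":255}]'
python3 -m creep '[{"ax":0,"ay":0,"az":0,"dx":0,"dy":0,"dz":0.1,"fingers":255},{"ax":0,"ay":0,"az":0,"dx":0,"dy":0,"dz":0,"fingers":255}]'
python3 -m creep '[{"ax":0,"ay":0,"az":0,"dx":0,"dy":0,"dz":0.1,"fingers":255},{"ax":0,"ay":0,"az":0,"dx":0,"dy":0,"dz":0,"fingers":255}]'
python3 -m creep '[{"ax":0,"ay":0,"az":0,"dx":0,"dy":0,"dz":0.1,"fingers":255},{"ax":0,"ay":0,"az":0,"dx":0,"dy":0,"dz":0,"fingers":255}]'
python3 -m creep '[{"ax":0,"ay":0,"az":0,"dx":0,"dy":0,"dz":0.1,"fingers":255},{"ax":0,"ay":0,"az":0,"dx":0,"dy":0,"dz":0,"fingers":255}]'
done | grep -E 'ee_pos|wrist_f'
```

```text
ee_pos: [0.581, -0.2189, 0.1695]
wrist_force: [1.0, 2.0, -0.2]
ee_pos: [0.5811, -0.219, 0.1687]
wrist_force: [1.2, 2.0, 1.3]
ee_pos: [0.5812, -0.219, 0.1674]
wrist_force: [1.0, 2.0, 1.0]
ee_pos: [0.5811, -0.219, 0.1662]
wrist_force: [1.9, 1.8, 0.0]
ee_pos: [0.581, -0.2189, 0.165]
wrist_force: [3.1, 1.0, -0.2]
```

```bash
for i in 1; do python3 -m creep '[{"ax":0,"ay":0,"az":0,"dx":0,"dy":0,"dz":0.1,"fingers":255},{"ax":0,"ay":0,"az":0,"dx":0,"dy":0,"dz":0,"fingers":255}]'
python3 -m creep '[{"ax":0,"ay":0,"az":0,"dx":0,"dy":0,"dz":0.1,"fingers":255},{"ax":0,"ay":0,"az":0,"dx":0,"dy":0,"dz":0,"fingers":255}]'
python3 -m creep '[{"ax":0,"ay":0,"az":0,"dx":0,"dy":0,"dz":0.1,"fingers":255},{"ax":0,"ay":0,"az":0,"dx":0,"dy":0,"dz":0,"fingers":255}]'
python3 -m creep '[{"ax":0,"ay":0,"az":0,"dx":0,"dy":0,"dz":0.1,"fingers":255},{"ax":0,"ay":0,"az":0,"dx":0,"dy":0,"dz":0,"fingers":255}]'
done | grep -E 'ee_pos|wrist_f'; python3 - <<'E'
from h import *
o=[]
for n in('scene','side'):
    im=bot.camera(n); u,v=proj(n,(.581,-.219,.14)).astype(int)
    o.append(cv2.resize(im[v-30:v+30,u-40:u+40],(400,300),interpolation=cv2.INTER_CUBIC))
cv2.imwrite('pics/e3.png',cv2.cvtColor(np.hstack(o),cv2.COLOR_RGB2BGR))
E
```

```text
ee_pos: [0.5808, -0.2188, 0.1638]
wrist_force: [2.6, 1.3, -1.6]
ee_pos: [0.5808, -0.2188, 0.1628]
wrist_force: [3.5, 2.4, -3.8]
ee_pos: [0.5806, -0.219, 0.1618]
wrist_force: [3.2, 2.1, -3.7]
ee_pos: [0.5804, -0.2193, 0.161]
wrist_force: [2.0, -0.5, -1.7]
```

View pics/e3.png

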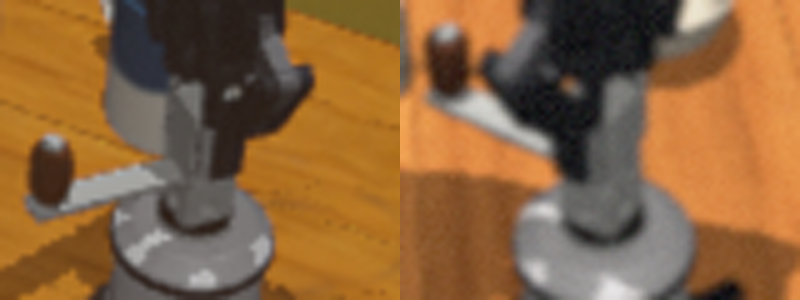

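The hub is down around the drive, just above the collar, upright and centred. I've now viewed all 10 pictures, so from here I'll go by force.

```bash
for i in 1; do python3 -m creep '[{"ax":0,"ay":0,"az":0,"dx":0,"dy":0,"dz":0.05,"fingers":255},{"ax":0,"ay":0,"az":0,"dx":0,"dy":0,"dz":0,"fingers":255}]'
python3 -m creep '[{"ax":0,"ay":0,"az":0,"dx":0,"dy":0,"dz":0.05,"fingers":255},{"ax":0,"ay":0,"az":0,"dx":0,"dy":0,"dz":0,"fingers":255}]'
python3 -m creep '[{"ax":0,"ay":0,"az":0,"dx":0,"dy":0,"dz":0.05,"fingers":255},{"ax":0,"ay":0,"az":0,"dx":0,"dy":0,"dz":0,"fingers":255}]'
python3 -m creep '[{"ax":0,"ay":0,"az":0,"dx":0,"dy":0,"dz":0.05,"fingers":255},{"ax":0,"ay":0,"az":0,"dx":0,"dy":0,"dz":0,"fingers":255}]'
done | grep -E 'ee_pos|wrist_f'
```

```text
ee_pos: [0.5804, -0.2193, 0.1607]
wrist_force: [0.9, 0.2, -2.4]
ee_pos: [0.5805, -0.2192, 0.1603]
wrist_force: [-0.3, -1.5, -1.6]
ee_pos: [0.5806, -0.219, 0.1598]
wrist_force: [1.1, -0.5, -1.5]
ee_pos: [0.5807, -0.219, 0.1595]
wrist_force: [-0.2, -1.0, 0.3]
```

```bash
for i in 1; do python3 -m creep '[{"ax":0,"ay":0,"az":0,"dx":0,"dy":0,"dz":0.05,"fingers":255},{"ax":0,"ay":0,"az":0,"dx":0,"dy":0,"dz":0,"fingers":255},{"ax":0,"ay":0,"az":0,"dx":0,"dy":0,"dz":0,"fingers":255}]'
python3 -m creep '[{"ax":0,"ay":0,"az":0,"dx":0,"dy":0,"dz":0.05,"fingers":255},{"ax":0,"ay":0,"az":0,"dx":0,"dy":0,"dz":0,"fingers":255},{"ax":0,"ay":0,"az":0,"dx":0,"dy":0,"dz":0,"fingers":255}]'
python3 -m creep '[{"ax":0,"ay":0,"az":0,"dx":0,"dy":0,"dz":0.05,"fingers":255},{"ax":0,"ay":0,"az":0,"dx":0,"dy":0,"dz":0,"fingers":255},{"ax":0,"ay":0,"az":0,"dx":0,"dy":0,"dz":0,"fingers":255}]'
done | grep -E 'ee_pos|wrist_f'
```

```text
ee_pos: [0.5807, -0.219, 0.1595]
wrist_force: [-1.8, 0.2, 5.4]
ee_pos: [0.5807, -0.219, 0.1595]
wrist_force: [-2.1, 0.1, 7.1]
ee_pos: [0.5807, -0.219, 0.1594]
wrist_force: [-2.3, -0.0, 10.3]
```

```bash
for i in 1; do python3 -m creep '[{"ax":0,"ay":0,"az":0,"dx":0,"dy":0,"dz":0.1,"fingers":255},{"ax":0,"ay":0,"az":0,"dx":0,"dy":0,"dz":0,"fingers":255},{"ax":0,"ay":0,"az":0,"dx":0,"dy":0,"dz":0,"fingers":255}]'
python3 -m creep '[{"ax":0,"ay":0,"az":0,"dx":0,"dy":0,"dz":0.1,"fingers":255},{"ax":0,"ay":0,"az":0,"dx":0,"dy":0,"dz":0,"fingers":255},{"ax":0,"ay":0,"az":0,"dx":0,"dy":0,"dz":0,"fingers":255}]'
done | grep -E 'ee_pos|wrist_f|grasp'
```

```text
ee_pos: [0.5807, -0.2191, 0.1594]
wrist_force: [-4.0, 0.8, 15.0]
grasp_force: 81.7
ee_pos: [0.5807, -0.2191, 0.1593]
wrist_force: [-6.5, 1.2, 18.1]
grasp_force: 82.2
```

Seated: no more travel at z 0.1595, the expected home height, while the force rises to 18 N. I'll ease off the pressure and turn by +64° (az -64).

```bash
for i in 1; do python3 -m creep '[{"ax":0,"ay":0,"az":0,"dx":0,"dy":0,"dz":-0.2,"fingers":255},{"ax":0,"ay":0,"az":-4,"dx":0,"dy":0,"dz":0,"fingers":255},{"ax":0,"ay":0,"az":-4,"dx":0,"dy":0,"dz":0,"fingers":255},{"ax":0,"ay":0,"az":-4,"dx":0,"dy":0,"dz":0,"fingers":255},{"ax":0,"ay":0,"az":-4,"dx":0,"dy":0,"dz":0,"fingers":255}]'
python3 -m creep '[{"ax":0,"ay":0,"az":-4,"dx":0,"dy":0,"dz":0,"fingers":255},{"ax":0,"ay":0,"az":-4,"dx":0,"dy":0,"dz":0,"fingers":255},{"ax":0,"ay":0,"az":-4,"dx":0,"dy":0,"dz":0,"fingers":255},{"ax":0,"ay":0,"az":-4,"dx":0,"dy":0,"dz":0,"fingers":255},{"ax":0,"ay":0,"az":0,"dx":0,"dy":0,"dz":0,"fingers":255}]'
done | grep -vE 'time'; python3 -c "
from h import *;print(bot.get_state()['wrist_torque'],bot.get_state()['q'])"
```

```text
ee_pos: [0.581, -0.2194, 0.1594]
eef_rot: [-3.141, 0.002, 2.73]
wrist_force: [-2.4, 0.6, 10.3]
gripper_width: 0.294
grasp_force: 80.8
ee_pos: [0.581, -0.2194, 0.1594]
eef_rot: [-3.141, 0.002, 3.008]
wrist_force: [-2.8, -0.6, 8.9]
gripper_width: 0.293
grasp_force: 80.8
[ 0.00938229  0.49838517 -0.0590552 ] [-3.79441864e-01  4.59093969e-01  1.59222416e+00 -2.63643055e-04
  1.08854052e+00 -1.81664315e+00]
```

```bash
python3 -m creep '[{"ax":0,"ay":0,"az":-4,"dx":0,"dy":0,"dz":0,"fingers":255},{"ax":0,"ay":0,"az":-4,"dx":0,"dy":0,"dz":0,"fingers":255},{"ax":0,"ay":0,"az":-4,"dx":0,"dy":0,"dz":0,"fingers":255},{"ax":0,"ay":0,"az":-4,"dx":0,"dy":0,"dz":0,"fingers":255},{"ax":0,"ay":0,"az":-4,"dx":0,"dy":0,"dz":0,"fingers":255},{"ax":0,"ay":0,"az":-4,"dx":0,"dy":0,"dz":0,"fingers":255},{"ax":0,"ay":0,"az":-4,"dx":0,"dy":0,"dz":0,"fingers":255},{"ax":0,"ay":0,"az":-4,"dx":0,"dy":0,"dz":0,"fingers":255}]'
python3 -m creep '[{"ax":0,"ay":0,"az":0,"dx":0,"dy":0,"dz":0,"fingers":255},{"ax":0,"ay":0,"az":0,"dx":0,"dy":0,"dz":0,"fingers":255}]'
python3 see.py w5.png crank_knob chute_tip crank_grip
python3 - <<'E'
from h import *
for n in('scene','side'):
    bot.camera(n)
    for l,z in(('crank_knob',.153),('crank_mouth',.105),('chute_tip',.02)): print(n,l,[(d['score'],d['uv'],atz(n,d['uv'],z).round(3)) for d in bot.tip_of(n,l)])
E
```

```text
time: 17.95
ee_pos: [0.5809, -0.2193, 0.1595]
eef_rot: [-3.14, 0.001, -2.715]
wrist_force: [-1.4, -0.8, 10.1]
gripper_width: 0.291
grasp_force: 80.8
time: 18.15
ee_pos: [0.5809, -0.2193, 0.1594]
eef_rot: [-3.14, 0.001, -2.717]
wrist_force: [-3.5, -0.0, 9.6]
gripper_width: 0.294
grasp_force: 80.9
18.15 [ 0.5809 -0.2193  0.1594] [-3.1404  0.0009 -2.7174] [-0.3794  0.459   1.5923 -0.0003  1.0888 -2.3743] [ 0.5103 -0.2519  0.2794]
crank_knob 0.74 [322.7, 85.1] [ 0.5051 -0.2535  0.048 ]
crank_grip 0.79 [321.4, 297.4] [ 0.6416 -0.1929  0.05  ]
scene crank_knob [(0.82, [367.8, 235.7], array([ 0.515, -0.237,  0.153]))]
scene crank_mouth [(0.82, [368.5, 231.0], array([ 0.578, -0.216,  0.105])), (0.7, [268.4, 197.8], array([0.562, 0.067, 0.105])), (0.67, [370.0, 238.7], array([ 0.555, -0.23 ,  0.105]))]
scene chute_tip [(0.79, [457.8, 302.4], array([ 0.547, -0.465,  0.02 ]))]
side crank_knob [(0.64, [280.1, 239.8], array([ 0.501, -0.258,  0.153]))]
side crank_mouth [(0.86, [318.8, 240.6], array([ 0.583, -0.226,  0.105]))]
side chute_tip [(0.97, [284.5, 277.8], array([ 0.501, -0.25 ,  0.02 ])), (0.59, [309.1, 368.4], array([ 0.536, -0.461,  0.02 ]))]
```

```bash
python3 -m creep '[{"ax":0,"ay":0,"az":0,"dx":0,"dy":0,"dz":-0.2,"fingers":255},{"ax":0,"ay":0,"az":0,"dx":0,"dy":0,"dz":0,"fingers":120},{"ax":0,"ay":0,"az":0,"dx":0,"dy":0,"dz":0,"fingers":0},{"ax":0,"ay":0,"az":0,"dx":0,"dy":0,"dz":0,"fingers":0},{"ax":0,"ay":0,"az":0,"dx":0,"dy":0,"dz":0,"fingers":0},{"ax":0,"ay":0,"az":0,"dx":0,"dy":0,"dz":0,"fingers":0},{"ax":0,"ay":0,"az":0,"dx":0,"dy":0,"dz":0,"fingers":0},{"ax":0,"ay":0,"az":0,"dx":0,"dy":0,"dz":0,"fingers":0}]'
python3 -m creep '[{"ax":0,"ay":0,"az":0,"dx":0,"dy":0,"dz":-2,"fingers":0},{"ax":0,"ay":0,"az":0,"dx":0,"dy":0,"dz":-3,"fingers":0},{"ax":0,"ay":0,"az":0,"dx":0,"dy":0,"dz":-3,"fingers":0},{"ax":0,"ay":0,"az":0,"dx":0,"dy":0,"dz":-3,"fingers":0},{"ax":0,"ay":0,"az":0,"dx":0,"dy":0,"dz":-2,"fingers":0},{"ax":0,"ay":0,"az":0,"dx":-3,"dy":0,"dz":0,"fingers":0},{"ax":0,"ay":0,"az":0,"dx":0,"dy":0,"dz":0,"fingers":0},{"ax":0,"ay":0,"az":0,"dx":0,"dy":0,"dz":0,"fingers":0}]'
python3 - <<'E'
from h import *
c=cam('wrist')
s=bot.get_state();print(s['time'],s['ee_pos'],s['wrist_force'],s['gripper_width'])
for n in('wrist','scene','side'):
    im=snap(n,'f_%s.png'%n)
    for l,z in(('crank_knob',.153),('crank_mouth',.105),('crank_grip',.155),('chute_tip',.02)): print(n,l,[(d['score'],d['uv'],atz(n,d['uv'],z,c if n=='wrist' else None).round(4)) for d in bot.tip_of(n,l)][:3])
im=cv2.imread('pics/f_wrist.png'); W=proj('wrist',(.581,-.219,.175),c); print('hub top expected',W)
u,v=W.astype(int); g=im[max(v-50,0):v+50,u-50:u+50].astype(int); m=((g.min(2)>140)&(g.max(2)-g.min(2)<30)).astype(np.uint8)
n,l,st,ce=cv2.connectedComponentsWithStats(m); print(st[1:][st[1:,4]>80],ce[1:][st[1:,4]>80]+[u-50,max(v-50,0)])
E
```

```text
time: 19.55
ee_pos: [0.5808, -0.219, 0.1598]
eef_rot: [3.142, 0.0, -2.717]
wrist_force: [-0.0, 0.1, -0.3]
gripper_width: 0.998
grasp_force: 0.0
time: 20.35
ee_pos: [0.608, -0.2064, 0.2892]
eef_rot: [3.141, -0.001, -2.716]
wrist_force: [0.1, 0.2, -0.6]
gripper_width: 1.001
grasp_force: 0.0
20.35 [ 0.60797553 -0.20640929  0.2892214 ] [ 0.13561139  0.23476744 -0.55876415] 1.0009334034263964
wrist crank_knob [(0.93, [323.4, 44.8], array([ 0.508 , -0.2508,  0.153 ])), (0.79, [619.5, 274.6], array([0.5648, 0.0391, 0.153 ]))]
wrist crank_mouth [(0.7, [318.1, 156.6], array([ 0.5851, -0.2205,  0.105 ])), (0.67, [548.2, 302.0], array([0.6234, 0.0462, 0.105 ]))]
wrist crank_grip [(0.94, [323.1, 163.5], array([ 0.5805, -0.2182,  0.155 ])), (0.89, [573.3, 327.3], array([0.621 , 0.0333, 0.155 ]))]
wrist chute_tip [(0.64, [324.3, 45.0], array([ 0.4924, -0.2559,  0.02  ])), (0.61, [322.9, 61.1], array([ 0.5067, -0.2509,  0.02  ]))]
scene crank_knob [(0.9, [249.5, 201.3], array([0.4804, 0.0645, 0.153 ])), (0.71, [366.3, 236.2], array([ 0.5118, -0.235 ,  0.153 ]))]
scene crank_mouth [(0.85, [269.7, 19
[... 319 characters left out ...]
[363.3, 277.6], array([ 0.5055, -0.2428,  0.02  ])), (0.66, [459.1, 302.2], array([ 0.5487, -0.4678,  0.02  ]))]
side crank_knob [(0.66, [303.7, 164.1], array([ 0.5718, -0.0019,  0.153 ])), (0.64, [281.0, 234.7], array([ 0.5038, -0.2439,  0.153 ]))]
side crank_mouth [(0.92, [328.8, 173.3], array([0.6391, 0.0145, 0.105 ])), (0.6, [318.3, 244.3], array([ 0.5807, -0.2364,  0.105 ]))]
side crank_grip [(0.57, [315.2, 218.2], array([ 0.5782, -0.2068,  0.155 ]))]
side chute_tip [(0.95, [282.3, 276.5], array([ 0.4962, -0.2459,  0.02  ])), (0.63, [306.4, 370.2], array([ 0.5305, -0.4638,  0.02  ]))]
hub top expected [321.85062938 169.22980455]
[[   7    0   86   67 3483]] [[316.07924203 147.09962676]]
```

```bash
python3 -c "
from plant import bot;print(bot.hand_in())"
```

```text
the job is handed in; nothing more can be done
None
```

I fitted the crank onto the smaller mill's drive, pushed it down to the expected home height (held there against about 18 N), turned its arm over the chute and let go; I handed it in at about 20 s without a verdict, and I never sensed the ball's click directly.

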